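# Fit the stool's lock knob on its D-shaft and hold it pressed

## Task

The shower stool stands upside down so its legs can be changed: take the loose grey knob out of the corner basket, turn it so that the flat in its bore (on the side of its nose) matches the flat of the steel D-shaft in the middle of the stool's underside, and push it onto the shaft. Press it all the way down against the spring collar, so that the leg lock is released, and finish while still holding the knob fully pressed. Leave the comb, pill box, tumbler and saucer where they are.

Things in the scene. Friction and masses are not known exactly. Their poses are not given: they have to be found in the camera images.
- knob_center (a point): Loose grey knob, 54 mm tall, 50 to 100 g, bore down. Point on its axis, half-way up (27 mm above the underside); z up. Round skirt 48 mm across, up to 26 mm above the underside; on it, from 26 to 54 mm, a straight grip bar 14 mm wide along the knob's x from +23 to -29 mm, then a nose tapering to -44 mm, jutting out past the skirt.
- knob_bore (a point): Mouth of the knob's D-shaped bore, on its axis in the underside; axes as knob_center. 22 mm deep, 20.4 mm across the round, flat on the nose (-x) side 5.6 mm from the axis. Goes on the shaft only with the nose on the side of the shaft's flat, to about 0.1 rad; its x axis then points as shaft_tip's x.
- shaft_tip (a point): Tip of the fixed upright steel D-shaft in the middle of the stool's underside, on its axis, 87 mm above the work surface; z up. Shaft 18 mm across, one flat 4.5 mm from the axis facing -x; tip chamfered 2 mm. The flat faces the one long grey rib on the stool.
- stool: Fixed upturned white stool seat, 280 mm across, 35 mm thick; origin under its middle on the work surface, axes as shaft_tip. Grey hub 80 mm across, 62 mm high, round the shaft; one grey rib, 90 x 12 mm, from hub to rim along -x; four empty leg sockets 34 mm across, 65 mm high, 108 mm from the shaft.
- collar (a joint): Steel spring collar, 44 mm across, around the shaft: 0 = up (its top 13 mm below the shaft's tip), 0.007 = fully pressed, at its stop (its top 20 mm below the shaft's tip). The spring starts to give at 4 N and takes about 9 N at the stop; let go, it pushes the knob back up. The knob's underside presses on it.
- basket: Fixed stainless corner basket shaped like a quarter disc of 270 mm radius, its square corner 150 mm along its +x from the origin, its round front towards -x; origin on the work surface; slatted floor 6 mm above the surface, wire rim 43 mm high. The knob stands on its floor within 55 mm of the origin.
- pill_box: Bystander: blue round pill box with twist cap, 38 mm across, 50 mm tall, standing in the basket; origin at the centre of its underside.
- comb: Bystander: red plastic comb, 120 x 28 x 5 mm, lying in the basket's corner; origin under its middle, x along its length.
- tumbler: Bystander: glass tumbler, 72 mm across, 100 mm tall, standing on the work surface; origin at the centre of its underside.
- saucer: Bystander: white ceramic soap saucer, 100 mm across, 18 mm tall, on the work surface near the robot; origin at the centre of its underside.

How it is judged:
By the outcome, as a careful person would: the job done as asked, in the order asked, and still so for the second after the job is handed in, while the arm keeps its last pose, push and grip.
It also fails if it takes over 38 s, if anything falls off the work surface, if the arm or the gripper's body presses on something with over 40 N, if the wrist force passes 120 N, or if a joint passes its speed limit or range.

## Robot

A 6-joint arm with a two-finger parallel gripper is mounted at the origin on the work surface. World frame = base frame: x ahead of the robot, y to its left, z up, the work surface at z = 0. Lengths are in m, angles in rad, forces in N, time in s.
With the tool pointing down it reaches from about 0.35 to 0.8 m from the base axis. Payload 7.3 kg.
Tool frame: the origin (TCP) lies on the centre line of the jaws, within the pads' length; the fingertips stand env.finger_overhang ahead of it and the grasp point (between the pads) lies 5 mm behind it (env.finger_overhang is the distance from the TCP to the fingertips, in m); z points along the fingers, y is the direction in which the jaws open and shut (so a half turn about z gives the same grasp; the last joint's range is limited). The gripper opens to 85 mm and grips with 20 to 120 N. Pads are 22 mm wide; open, the fingers measure 114 mm over their backs; the gripper's body (76 mm by 85 mm) begins 54 mm behind the grasp point. The pads swing forward as they close: fully open they stand 13 mm farther back than shut.
Start: joints at [1.142, 0.342, 1.524, -0, 1.275, -0.146], TCP at [0.146, 0.504, 0.208] pointing down, gripper open.
Joint ranges: [-2.53, 2.53], [-0.77, 2.02], [0.04, 2.7], [-1, 4.14], [0.28, 2.66], [-3.11, 3.11]. Speed limits (rad/s): [2.57, 2.57, 3.14, 3.14, 3.14, 3.14].

## Interface

Orientations are given as a unit quaternion [w, x, y, z].
In Python, from plant import env, cams, close_job, nets gives the robot as it stands.
- The arm moves only by the tool servo_tool, never from a script. Its argument "motion" is a list that holds one entry, the list of rows, each a list of 7 numbers: the gripper command: -1 is fully open, 1 is shut, values between are in proportion, then the shift along the tool's x, y, z each as a share of 30 mm, from -1 to 1, then the turn, a rotation vector about the tool's x, y, z each as a share of 0.5 rad, from -1 to 1. In form: [[[jaw, x, y, z, ax, ay, az], ...]]. A call has 1 to 5 rows; each row shifts and turns the commanded pose from where the row before left it, along the tool's axes as they then stand; what a row does not reach is not made up. A row lasts 1/8 s, in which the tool goes at most 62.5 mm and 10.7 degrees, less where a joint would pass 70% of its speed; a pose out of reach is approached as far as the arm can. A call with a number of a shift or a turn outside -1 to 1 is refused whole. A call with a gripper value outside its range is refused whole. The fingers move at their own pace and stop on an object; "force" is the grip in N (left out, the last holds). Time passes only in rows, so rows that do not move let the fingers close. It gives the time, the measured TCP pose, the force and the opening at its end, in the units of the state.
- env.read_state(): the state, without advancing time (a new reading comes with each control period).
- cams.grab_frame(name): name is "scene" or "top" or "wrist"; returns a dict with "img" (480x640x3 uint8, red, green, blue), "z_map" (480x640 float32, m along the optical axis (not along the pixel's ray), 0 where there is no reading), "fovy" (degrees; the focal length in pixels is half the picture's height over the tangent of half this angle, whatever the lens; pixels are square), "cx", "cy" (the principal point, pixels), "D" ([k1, k2, p1, p2, k3] as OpenCV has them; the pictures are not rectified), "R" (3x3) and "t" (3): a world point X has camera coordinates R X + t. Camera axes: x right, y down, z forward; pixel columns grow to the right and rows downward; lengths in m; the calibration is good to about 2 mm. A picture is of the moment at which its call begins.
- close_job(): hands the job in, once; it reports no verdict.
Trained networks look in a picture, given as the dict that the camera call returned (one of the last four; its "shot" number tells which), for a name from the list of things; names that differ only in an ending like _2 or _b are one class to them, and where a whole thing is asked for, a point or a joint stands for the part that bears it (a point fixed in the world has none). Each returns a list of dicts, best first, with "conf" (0 to 1); they miss things now and then, are a little off and sometimes report something else, mostly with a low value. They report only what shows in the picture. A call takes as long as a camera call.
- nets.look_for(picture, thing): "location" ([x, y, z] in m, in world coordinates, good to about 4 mm: the middle of the surface that is visible of it).
- nets.trace(picture, thing): "pixels" (480x640 bool, what is visible of it).
The state is a dict: "time": time; "joints": joint angles; "joint_vel": joint speeds; "effort": joint torques, N m; "tcp_pos": TCP position; "eef_rot": TCP orientation; "ft_force": force on the tool from outside, world axes, zero at the start; "wrist_torque": the same for the moment, N m; "opening": opening from 0.0 (shut) to 1.0 (fully open).
Only numpy, scipy, OpenCV 4.12 (cv2) and the standard library are available. Lean on these libraries where they do the work, as an engineer would, in place of code of your own. Each camera call takes 0.05 s, during which the arm holds its last target.

## Working session

There is one attempt and no reset: what is moved stays moved. The work goes in short steps, Python scripts to look and compute and a tool call to move; the robot and the scene stay as the last step left them, time stands still between calls to the robot, and variables do not carry over. Pictures are saved under pics/ and viewed, and the job is handed in when it is done.

Besides the shell and the picture viewer there is one more tool, called after "Call:" as name(argument=value, ...), one argument or row to a line, values as JSON. servo_tool: Moves the arm, as the interface text tells. Shift numbers are shares of 30 mm and turn numbers shares of 0.5 rad, none past 1 either way. Its arguments: {"type":"object","properties":{"motion":{"type":"array"},"force":{"type":"number"}},"required":["motion"]}

```bash
mkdir -p pics; ls; cat > h.py <<'E'
import numpy as np,cv2
from plant import env,cams,nets,close_job
def save(f,n): cv2.imwrite('pics/'+n+'.png',f['img'][:,:,::-1])
def cloud(f):
    z=f['z_map'];fl=240/np.tan(np.radians(f['fovy'])/2)
    K=np.array([[fl,0,f['cx']],[0,fl,f['cy']],[0,0,1]])
    v,u=np.mgrid[0:480,0:640]
    p=cv2.undistortPoints(np.stack([u,v],-1).reshape(-1,1,2).astype(np.float32),K,np.array(f['D'],float)).reshape(480,640,2)
    c=np.dstack([p*z[...,None],z])
    return (c-np.array(f['t']))@np.array(f['R'])
E
python3 - <<'E'
from h import *
s=env.read_state();print(s,env.finger_overhang)
np.set_printoptions(precision=4,suppress=True)
for n in['scene','top']:
    f=cams.grab_frame(n);save(f,n+'0');print(n,f['fovy'],f['R'],f['t'])
    np.savez('pics/'+n+'0.npz',P=cloud(f),img=f['img'],z=f['z_map'])
    for t in['knob_center','shaft_tip','stool','basket','tumbler','pill_box','comb','saucer','collar']:
        r=nets.look_for(f,t);print(t,[(np.round(x['location'],3),round(x['conf'],2)) for x in r[:2]])
print(env.read_state()['time'])
E
```

```text
pics
{'time': 0.0, 'joints': array([ 1.14201472e+00,  3.42714059e-01,  1.52499373e+00, -1.13016131e-05,
        1.27540310e+00, -1.45991440e-01]), 'joint_vel': array([ 0.00154522, -0.0003635 ,  0.00086425,  0.00098123, -0.00060005,
       -0.001312  ]), 'effort': array([ 3.87752434e-04, -4.33676970e+01, -2.45999587e+01, -2.20839042e-04,
        7.89937098e-03, -2.70187149e-05]), 'tcp_pos': array([0.14629233, 0.50376121, 0.20713861]), 'eef_rot': array([-2.09986307e-04,  1.40922737e-01,  9.90020306e-01, -7.29516319e-04]), 'ft_force': array([-0.24414974,  0.03192775,  0.66303909]), 'wrist_torque': array([-0.00301095,  0.04032712,  0.03874479]), 'opening': 0.9979157964318109} 0.014
scene 53.83294311658251 [[ 0.7301  0.6832 -0.0106]
 [ 0.4138 -0.4545 -0.7888]
 [-0.5437  0.5716 -0.6146]] [-0.4667 -0.1346  1.1479]
knob_center [(array([ 0.498, -0.228,  0.032]), 0.63)]
shaft_tip [(array([0.616, 0.248, 0.028]), 0.93)]
stool [(array([0.606, 0.244, 0.035]), 0.91)]
basket [(array([ 0.509, -0.27 ,  0.006]), 0.56)]
tumbler [(array([ 0.751, -0.014,  0.068]), 0.88)]
pill_box []
comb [(array([ 0.577, -0.24 ,  0.009]), 0.91)]
saucer [(array([0.372, 0.005, 0.014]), 0.84), (array([ 0.514, -0.27 ,  0.004]), 0.67)]
collar [(array([0.595, 0.27 , 0.073]), 0.64)]
top 52.38350459082786 [[ 0.024  -0.9997 -0.0107]
 [-0.9902 -0.0223 -0.1379]
 [ 0.1376  0.0139 -0.9904]] [0.0612 0.572  0.8211]
knob_center [(array([ 0.482, -0.215,  0.04 ]), 0.82), (array([0.586, 0.274, 0.035]), 0.64)]
shaft_tip [(array([0.582, 0.275, 0.034]), 0.6)]
stool [(array([0.587, 0.273, 0.038]), 0.63)]
basket [(array([ 0.511, -0.267,  0.007]), 0.87)]
tumbler [(array([ 0.762, -0.008,  0.06 ]), 0.81)]
pill_box [(array([ 0.469, -0.119,  0.059]), 0.82)]
comb [(array([ 0.569, -0.242,  0.009]), 0.91), (array([ 0.512, -0.264,  0.007]), 0.53)]
saucer [(array([0.381, 0.003, 0.012]), 0.94)]
collar [(array([0.588, 0.275, 0.076]), 0.88)]
1.0
```

View pics/top0.png

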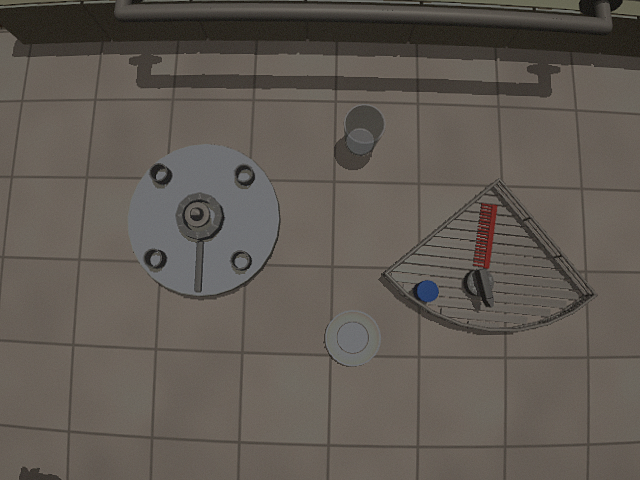

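View pics/scene0.png

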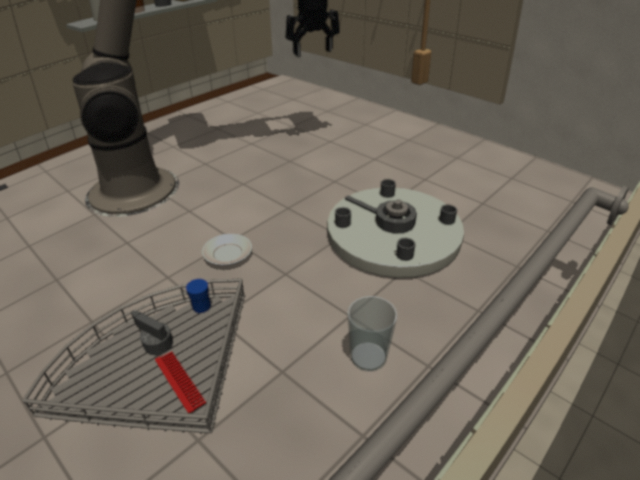

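```bash
python3 - <<'E'
import numpy as np,cv2
np.set_printoptions(precision=4,suppress=True)
for n in['top0','scene0']:
    d=np.load(f'pics/{n}.npz');P=d['P'];ok=d['z']>0
    def sel(c,r,a,b): 
        m=ok&(np.hypot(P[...,0]-c[0],P[...,1]-c[1])<r)&(P[...,2]>a)&(P[...,2]<b);return P[m]
    k=sel((.49,-.22),.055,.045,.075);print(n,'bar',len(k),np.median(k[:,2]),k.mean(0))
    k=sel((.49,-.22),.055,.055,.065)
    (c,s,a)=cv2.minAreaRect(k[:,:2].astype(np.float32)*1000);print(c,s,a)
    s_=sel((.49,-.22),.05,.02,.045);print('skirt',len(s_),s_.min(0),s_.max(0),s_.mean(0))
    t=sel((.588,.275),.02,.08,.1);print('tip',len(t),t.mean(0),t.min(0),t.max(0))
    h=sel((.588,.275),.06,.055,.069);print('hub',len(h),h.mean(0),h.min(0),h.max(0))
    w=sel((.59,.26),.2,.027,.045);print('stool',cv2.minEnclosingCircle(w[:,:2].astype(np.float32)*1000), w[:,2].mean())
    t=sel((.588,.275),.16,.060,.07)
    img=d['img']
    if n=='top0':
        a=cv2.resize(img[180:300,125:285],None,fx=5,fy=5,interpolation=2);b=cv2.resize(img[250:320,400:510],None,fx=6,fy=6,interpolation=2)
        cv2.imwrite('pics/ca.png',cv2.convertScaleAbs(a,alpha=1.7)[:,:,::-1]);cv2.imwrite('pics/cb.png',cv2.convertScaleAbs(b,alpha=1.7)[:,:,::-1])
E
```

```text
top0 bar 363 0.05789443549747358 [ 0.4751 -0.2223  0.0566]
(473.6301574707031, -224.004638671875) (65.07183837890625, 14.757973670959473) 13.090067863464355
skirt 391 [ 0.4422 -0.2456  0.0203] [ 0.5075 -0.1964  0.0448] [ 0.481  -0.2149  0.0318]
tip 77 [0.5898 0.2775 0.085 ] [0.5845 0.2686 0.0805] [0.5973 0.2866 0.0884]
hub 973 [0.5884 0.2777 0.0607] [0.548  0.2376 0.0551] [0.6301 0.3194 0.0689]
stool ((588.4722900390625, 277.6706237792969), 140.19305419921875) 0.03389357521286676
scene0 bar 423 0.05914153498622819 [ 0.4833 -0.2256  0.0568]
(477.34912109375, -225.0250701904297) (67.81268310546875, 14.08863353729248) 13.252933502197266
skirt 531 [ 0.4462 -0.2471  0.0205] [ 0.5133 -0.1987  0.045 ] [ 0.4944 -0.2288  0.0325]
tip 51 [0.5923 0.2744 0.0855] [0.5855 0.2667 0.0802] [0.5993 0.2834 0.0889]
hub 519 [0.596  0.2667 0.0616] [0.5484 0.2358 0.0551] [0.6308 0.3206 0.0689]
stool ((588.8812866210938, 276.5691223144531), 141.25729370117188) 0.035872436827089356
```

```bash
python3 - <<'E'
import cv2
a=cv2.imread('pics/ca.png');b=cv2.imread('pics/cb.png')
a=a[:, :400];b=cv2.resize(b,(400,255));import numpy as np
o=np.zeros((600,800,3),np.uint8);o[:a.shape[0],:400]=a;o[:255,400:]=b;cv2.imwrite('pics/cc.png',o)
E
```

```text
(no output)
```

View pics/cc.png

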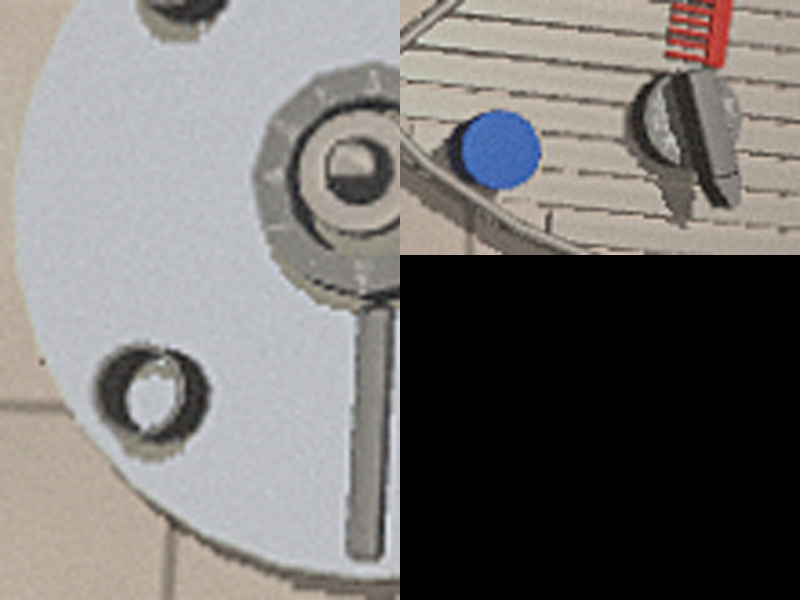

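```bash
python3 - <<'E'
import numpy as np,cv2
for n in['top0','scene0']:
    d=np.load(f'pics/{n}.npz');P=d['P'];ok=d['z']>0
    g=d['img'].mean(2)
    c=np.array([.5886,.277]);q=P[...,:2]-c
    r=np.hypot(q[...,0],q[...,1]);
    m=ok&(r>.05)&(r<.122)&(P[...,2]>.03)&(np.abs(np.arctan2(q[...,1],-q[...,0]))<.35)
    md=np.median(g[m]);mm=m&(g<md*.8)
    Q=P[mm];print(n,len(Q),md,np.median(Q[:,2]))
    l=cv2.fitLine(Q[:,:2].astype(np.float32)*1000,cv2.DIST_HUBER,0,.01,.01).ravel();print(l,np.degrees(np.arctan2(l[1],l[0])))
    dd=np.array([l[0],l[1]]);w=c*1000-l[2:];print('offset of centre from line',w[0]*dd[1]-w[1]*dd[0])
E
```

```text
top0 312 112.0 0.04120708480970581
[ 9.9998194e-01 -6.0115238e-03  5.0298743e+02  2.7678088e+02] -0.344437
offset of centre from line -0.7337742728834543
scene0 166 143.5 0.04239598518190121
[9.9997836e-01 6.5753092e-03 5.0222107e+02 2.7367810e+02] 0.37674016
offset of centre from line -2.753859361849561
```

Call:
servo_tool(
  motion=[
    [[-0.1, -0.9, 0, 0, 0, 0, -0.34], [-0.1, -0.9, 0, 0, 0, 0, -0.34], [-0.1, -0.9, -0.5, 0, 0, 0, -0.34], [-0.1, -0.9, -1, 0, 0, 0, 0], [-0.1, -0.9, -1, 0, 0, 0, 0]],
  ],
)

```text
time: 1.62
tcp_pos: [0.2941, 0.4332, 0.2078]
eef_rot: [0.0, -0.114, 0.994, 0.0]
ft_force: [0.2, -0.4, 0.2]
opening: 0.547
```

Call:
servo_tool(
  motion=[
    [[-0.1, -0.06, -1, 0, 0, 0, 0], [-0.1, -0.06, -1, 0, 0, 0, 0], [-0.1, -0.06, -1, 0, 0, 0, 0], [-0.1, -0.06, -1, 0, 0, 0, 0], [-0.1, -0.06, -1, 0, 0, 0, 0]],
  ],
)

```text
time: 2.25
tcp_pos: [0.336, 0.2888, 0.2079]
eef_rot: [0.0, -0.113, 0.994, 0.0]
ft_force: [0.5, 1.1, 0.3]
opening: 0.547
```

Call:
servo_tool(
  motion=[
    [[-0.1, -0.06, -1, 0, 0, 0, 0], [-0.1, -0.06, -1, 0, 0, 0, 0], [-0.1, -0.06, -1, 0, 0, 0, 0], [-0.1, -0.06, -1, 0, 0, 0, 0], [-0.1, -0.06, -1, 0, 0, 0, 0]],
  ],
)

```text
time: 2.88
tcp_pos: [0.3786, 0.1447, 0.208]
eef_rot: [0.0, -0.113, 0.994, 0.0]
ft_force: [0.2, 0.6, -0.4]
opening: 0.552
```

Call:
servo_tool(
  motion=[
    [[-0.1, -0.06, -1, 0, 0, 0, 0], [-0.1, -0.06, -1, 0, 0, 0, 0], [-0.1, -0.06, -1, 0, 0, 0, 0], [-0.1, -0.06, -1, 0, 0, 0, 0], [-0.1, -0.06, -1, 0, 0, 0, 0]],
  ],
)

```text
time: 3.5
tcp_pos: [0.4211, 0.0005, 0.2079]
eef_rot: [0.0, -0.113, 0.994, 0.0]
ft_force: [0.8, 0.6, 0.3]
opening: 0.548
```

Call:
servo_tool(
  motion=[
    [[-0.1, -0.06, -1, 0, 0, 0, 0], [-0.1, -0.06, -1, 0, 0, 0, 0], [-0.1, -0.06, -1, 0, 0, 0, 0], [-0.1, 0, -1, 0, 0, 0, 0], [-0.1, 0, 0, 0, 0, 0, 0]],
  ],
)

```text
time: 4.12
tcp_pos: [0.4534, -0.1157, 0.2076]
eef_rot: [0.0, -0.112, 0.994, -0.0]
ft_force: [-0.6, 0.5, -0.1]
opening: 0.55
```

Call:
servo_tool(
  motion=[
    [[-0.1, -0.06, -0.9, 0.2, 0, 0, 0], [-0.1, -0.06, -0.9, 0.2, 0, 0, 0], [-0.1, -0.06, -0.9, 0.2, 0, 0, 0], [-0.1, -0.06, -0.9, 0.2, 0, 0, 0], [-0.1, 0, -0.1, 0, 0, 0, 0]],
  ],
)

```text
time: 4.75
tcp_pos: [0.4852, -0.2217, 0.183]
eef_rot: [-0.0, -0.113, 0.994, 0.0]
ft_force: [-0.1, -0.3, 0.2]
opening: 0.548
```

```bash
python3 - <<'E'
from h import *
np.set_printoptions(precision=4,suppress=True)
print(env.read_state()['tcp_pos'])
f=cams.grab_frame('wrist');save(f,'w1');P=cloud(f);ok=f['z_map']>0
np.savez('pics/w1.npz',P=P,img=f['img'],z=f['z_map'])
k=P[ok&(np.hypot(P[...,0]-.486,P[...,1]+.222)<.055)&(P[...,2]>.053)&(P[...,2]<.067)]
print(len(k),np.median(k[:,2]),cv2.minAreaRect(k[:,:2].astype(np.float32)*1000))
s=P[ok&(np.hypot(P[...,0]-.486,P[...,1]+.222)<.035)&(P[...,2]>.024)&(P[...,2]<.04)]
print(len(s),cv2.minEnclosingCircle(s[:,:2].astype(np.float32)*1000))
E
```

```text
[ 0.4852 -0.2217  0.183 ]
1075 0.05956646224394672 ((474.32940673828125, -223.74929809570312), (66.50773620605469, 13.395891189575195), 13.231691360473633)
1198 ((479.8132629394531, -222.30567932128906), 28.7989501953125)
```

View pics/w1.png

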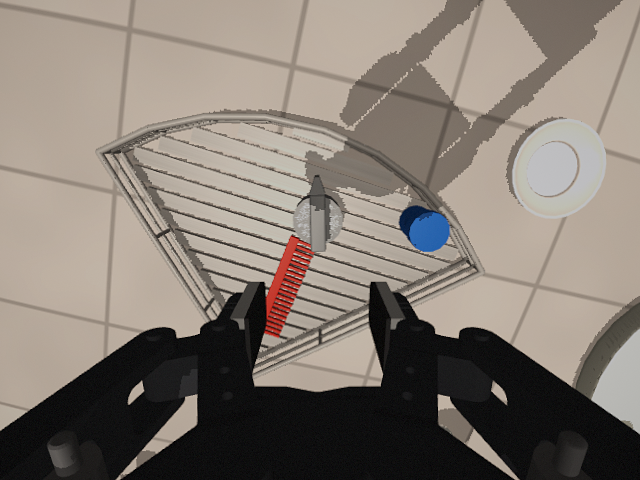

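Call:
servo_tool(
  motion=[
    [[-0.1, 0, 0, 1, 0, 0, 0], [-0.1, 0, 0, 1, 0, 0, 0], [-0.1, 0, 0, 1, 0, 0, 0], [-0.1, 0, 0, 0.9, 0, 0, 0], [-0.1, 0, 0, 0.5, 0, 0, 0]],
  ],
)

```text
time: 5.42
tcp_pos: [0.4847, -0.2195, 0.0509]
eef_rot: [-0.001, -0.114, 0.994, 0.001]
ft_force: [0.2, -0.5, 0.4]
opening: 0.551
```

Call:
servo_tool(
  motion=[
    [[0.3, 0, 0, 0, 0, 0, 0], [0.6, 0, 0, 0, 0, 0, 0], [1, 0, 0, 0, 0, 0, 0], [1, 0, 0, 0, 0, 0, 0], [1, 0, 0, 0, 0, 0, 0]],
  ],
  force=40,
)

```text
time: 6.05
tcp_pos: [0.4853, -0.2208, 0.0521]
eef_rot: [0.0, -0.113, 0.994, -0.0]
ft_force: [0.7, 0.5, -0.1]
opening: -0.0
```

```bash
python3 - <<'E'
from h import *
np.set_printoptions(precision=4,suppress=True)
s=env.read_state();print(s['tcp_pos'],s['opening'],s['ft_force'])
f=cams.grab_frame('wrist');save(f,'w2')
f=cams.grab_frame('scene');cv2.imwrite('pics/s2.png',cv2.resize(f['img'][260:420,60:260],None,fx=4,fy=3.7)[:,:,::-1])
E
```

```text
[ 0.4853 -0.2208  0.0521] -3.1886826651727136e-06 [ 0.7124  0.484  -0.0975]
```

View pics/w2.png

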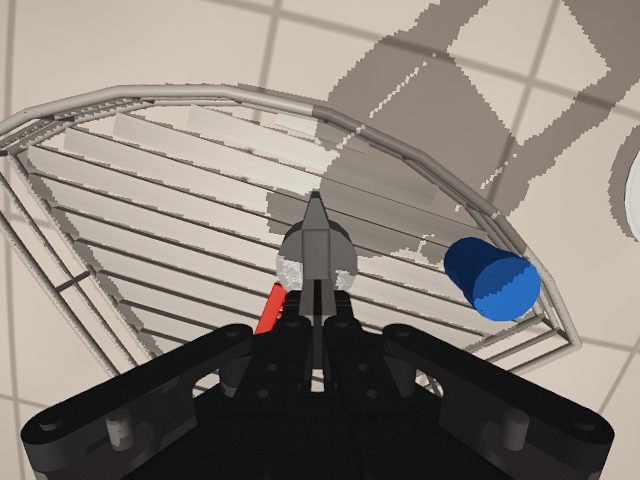

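View pics/s2.png

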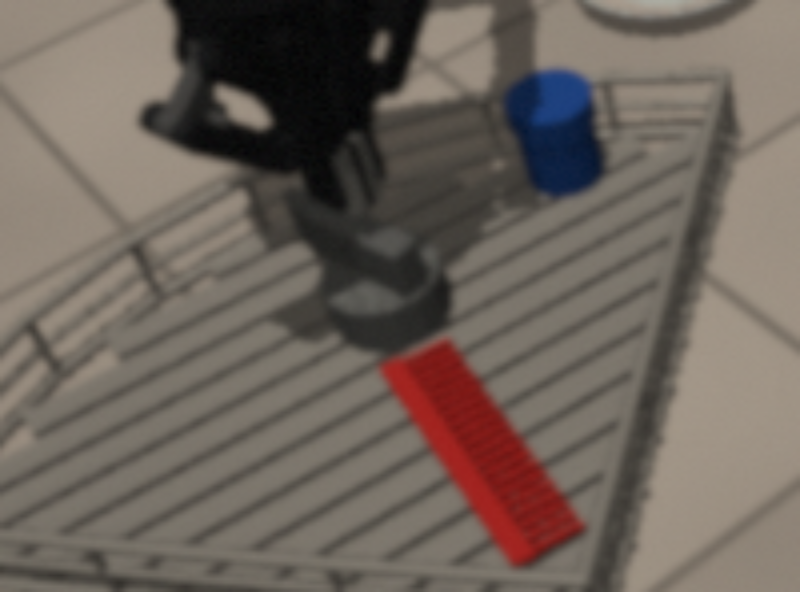

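```bash
python3 - <<'E'
from h import *
np.set_printoptions(precision=4,suppress=True)
for n in['wrist','scene']:
    f=cams.grab_frame(n);P=cloud(f);ok=f['z_map']>0
    np.savez('pics/'+n+'3.npz',P=P,img=f['img'],z=f['z_map'])
    if n=='wrist':
        for r in range(190,400,10): print(r,[(c,P[r,c].round(3)) for c in(300,316,335)])
    else:
        g=f['img'].max(2);m=ok&(g<45)&(np.hypot(P[...,0]-.485,P[...,1]+.221)<.05)&(P[...,2]>.03)
        Q=P[m];print(len(Q),Q.min(0),Q.max(0))
        for a in np.arange(.03,.12,.01):
            q=Q[(Q[:,2]>=a)&(Q[:,2]<a+.01)]
            if len(q):print(a,len(q),q.min(0),q.max(0))
E
```

```text
190 [(300, array([ 0.447, -0.241,  0.005])), (316, array([ 0.444, -0.231,  0.006])), (335, array([ 0.442, -0.219,  0.006]))]
200 [(300, array([ 0.453, -0.239,  0.005])), (316, array([ 0.443, -0.231,  0.059])), (335, array([ 0.448, -0.218,  0.007]))]
210 [(300, array([ 0.459, -0.238,  0.005])), (316, array([ 0.447, -0.23 ,  0.059])), (335, array([ 0.455, -0.216, -0.   ]))]
220 [(300, array([ 0.465, -0.237,  0.006])), (316, array([ 0.452, -0.229,  0.06 ])), (335, array([ 0.461, -0.215,  0.005]))]
230 [(300, array([ 0.466, -0.235,  0.032])), (316, array([ 0.457, -0.228,  0.059])), (335, array([ 0.461, -0.216,  0.031]))]
240 [(300, array([ 0.472, -0.234,  0.031])), (316, array([ 0.462, -0.227,  0.06 ])), (335, array([ 0.467, -0.214,  0.031]))]
250 [(300, array([ 0.477, -0.233,  0.031])), (316, array([ 0.467, -0.225,  0.059])), (335, array([ 0.472, -0.213,  0.032]))]
260 [(300, array([ 0.483, -0.231,  0.031])), (316, array([ 0.472, -0.224,  0.061])), (335, array([ 0.479, -0.212,  0.032]))]
270 [(300, array([ 0.489, -0.23 ,  0.032])), (316, array([ 0.477, -0.223,  0.06 ])), (335, array([ 0
[... 1481 characters left out ...]
)), (335, array([ 0.473, -0.219,  0.15 ]))]
6487 [ 0.45   -0.2709  0.032 ] [ 0.5349 -0.1711  0.4306]
0.03 36 [ 0.4505 -0.2353  0.032 ] [ 0.5093 -0.2147  0.04  ]
0.04 112 [ 0.45   -0.2361  0.04  ] [ 0.5104 -0.2129  0.05  ]
0.05 94 [ 0.4526 -0.236   0.0501] [ 0.5113 -0.2142  0.06  ]
0.060000000000000005 26 [ 0.4515 -0.2354  0.06  ] [ 0.4752 -0.2247  0.0636]
0.07 1 [ 0.4909 -0.2279  0.0769] [ 0.4909 -0.2279  0.0769]
0.08000000000000002 44 [ 0.4816 -0.236   0.0802] [ 0.4981 -0.2094  0.09  ]
0.09000000000000001 79 [ 0.483  -0.2365  0.09  ] [ 0.4987 -0.208   0.1   ]
0.1 80 [ 0.4837 -0.2361  0.1   ] [ 0.4984 -0.2076  0.1097]
0.11000000000000001 65 [ 0.4906 -0.2367  0.11  ] [ 0.5012 -0.2086  0.1199]
```

```bash
python3 - <<'E'
import numpy as np,cv2
d=np.load('pics/w1.npz');P=d['P']
for c in(240,250,258,262,375,385,395):print(c,[P[r,c].round(3).tolist() for r in(282,286,290,300,320,345)])
d=np.load('pics/wrist3.npz')
cv2.imwrite('pics/w3c.png',cv2.resize(cv2.convertScaleAbs(d['img'][180:400,220:420],alpha=2.5),None,fx=3,fy=2.7)[:,:,::-1])
Q=np.load('pics/scene3.npz');cv2.imwrite('pics/s3c.png',cv2.resize(cv2.convertScaleAbs(Q['img'][200:360,80:220],alpha=2.5),None,fx=4,fy=3.7)[:,:,::-1])
P=Q['P'];m=(Q['z']>0)&(np.hypot(P[...,0]-.485,P[...,1]+.221)<.04)&(P[...,2]>.066)
print(np.percentile(P[m][:,2],[0,.5,1,2,5,10]))
E
```

```text
240 [[0.576, -0.288, 0.005], [0.581, -0.287, 0.006], [0.585, -0.286, 0.007], [0.481, -0.253, 0.231], [0.48, -0.25, 0.247], [0.478, -0.246, 0.263]]
250 [[0.481, -0.253, 0.214], [0.48, -0.252, 0.218], [0.48, -0.251, 0.222], [0.48, -0.249, 0.231], [0.482, -0.247, 0.243], [0.49, -0.245, 0.246]]
258 [[0.48, -0.249, 0.213], [0.48, -0.249, 0.217], [0.479, -0.248, 0.223], [0.482, -0.247, 0.226], [0.489, -0.245, 0.23], [0.498, -0.243, 0.233]]
262 [[0.479, -0.248, 0.214], [0.48, -0.247, 0.216], [0.481, -0.247, 0.218], [0.486, -0.246, 0.218], [0.494, -0.244, 0.22], [0.65, -0.25, 0.003]]
375 [[0.468, -0.2, 0.214], [0.469, -0.2, 0.218], [0.469, -0.201, 0.222], [0.472, -0.201, 0.225], [0.479, -0.199, 0.228], [0.488, -0.197, 0.231]]
385 [[0.468, -0.195, 0.213], [0.468, -0.196, 0.218], [0.468, -0.197, 0.222], [0.468, -0.199, 0.232], [0.47, -0.202, 0.246], [0.479, -0.199, 0.247]]
395 [[0.538, -0.121, 0.006], [0.542, -0.12, 0.006], [0.546, -0.119, 0.008], [0.468, -0.195, 0.232], [0.469, -0.198, 0.246], [0.468, -0.203, 0.264]]
[0.0737708  0.08517563 0.08954194 0.09823926 0.12386045 0.14204453]
```

View pics/w3c.png

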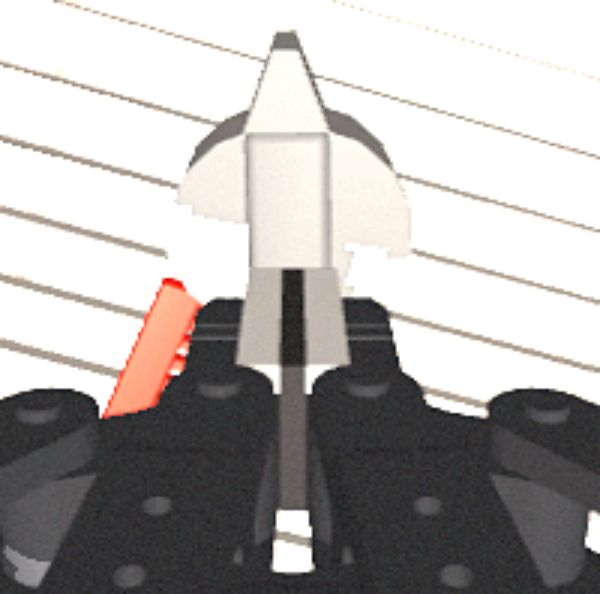

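View pics/s3c.png

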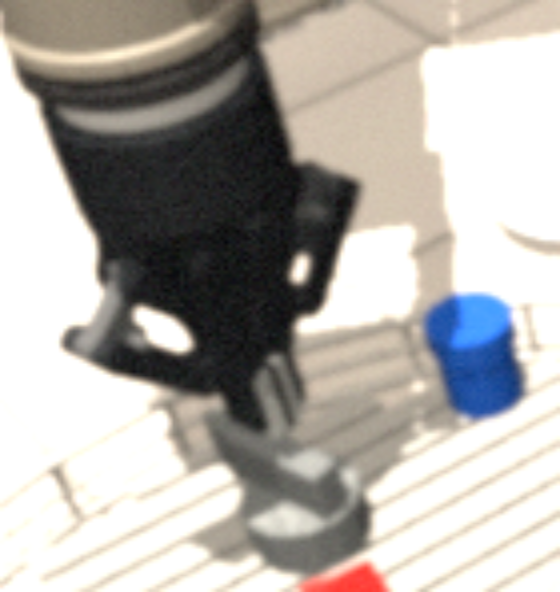

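Call:
servo_tool(
  motion=[
    [[0, 0, 0, 0, 0, 0, 0], [-0.1, 0, 0, 0, 0, 0, 0], [-0.1, 0, 0, 0, 0, 0, 0], [-0.1, 0, 0, 0.4, 0, 0, 0], [-0.1, 0, 0, 0, 0, 0, 0]],
  ],
)

```text
time: 6.88
tcp_pos: [0.4843, -0.2202, 0.0385]
eef_rot: [-0.001, -0.113, 0.994, 0.001]
ft_force: [-0.3, 0.5, 0.1]
opening: 0.548
```

```bash
python3 - <<'E'
from h import *
s=env.read_state();print(s['tcp_pos'],s['opening'],s['ft_force'])
f=cams.grab_frame('wrist');save(f,'w4');P=cloud(f)
for c in range(240,420,8):
    z=[(r,P[r,c]) for r in range(240,400) if P[r,c,2]>.063]
    if z:print(c,z[0][0],z[0][1].round(4))
E
```

```text
[ 0.4843328  -0.22016892  0.03849093] 0.54844009489794 [-0.26199268  0.46071583  0.08022611]
240 293 [ 0.4852 -0.2543  0.0707]
248 276 [ 0.4196 -0.2355  0.2043]
256 282 [ 0.4794 -0.2486  0.0688]
264 282 [ 0.4791 -0.2453  0.0678]
272 386 [ 0.4772 -0.2336  0.134 ]
280 386 [ 0.4769 -0.2316  0.1339]
288 334 [ 0.4196 -0.2355  0.2043]
296 254 [ 0.4196 -0.2355  0.2043]
304 389 [ 0.4751 -0.2258  0.1355]
312 391 [ 0.4746 -0.2239  0.1363]
320 338 [ 0.4196 -0.2355  0.2043]
328 375 [ 0.4196 -0.2355  0.2043]
336 388 [ 0.4732 -0.2182  0.1353]
344 387 [ 0.4732 -0.2161  0.1344]
352 386 [ 0.4723 -0.2143  0.1347]
360 292 [ 0.4196 -0.2355  0.2043]
368 302 [ 0.4798 -0.1973  0.0637]
376 282 [ 0.4677 -0.1978  0.0688]
384 282 [ 0.4666 -0.1947  0.0697]
392 292 [ 0.4196 -0.2355  0.2043]
400 294 [ 0.4695 -0.1872  0.0724]
408 302 [ 0.469  -0.186   0.0807]
416 314 [ 0.4687 -0.186   0.0916]
```

View pics/w4.png

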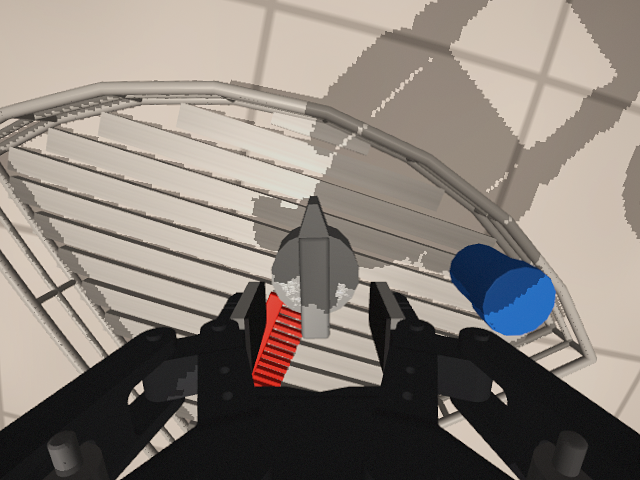

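Call:
servo_tool(
  motion=[
    [[-0.1, 0, 0, 0.45, 0, 0, 0], [-0.1, 0, 0, 0.45, 0, 0, 0], [-0.1, 0, 0, 0, 0, 0, 0], [0.3, 0, 0, 0, 0, 0, 0], [0.6, 0, 0, 0, 0, 0, 0]],
  ],
)

```text
time: 7.55
tcp_pos: [0.4855, -0.2209, 0.0131]
eef_rot: [0.0, -0.113, 0.994, -0.0]
ft_force: [0.0, -0.7, 1.0]
opening: 0.208
```

Call:
servo_tool(
  motion=[
    [[1, 0, 0, 0, 0, 0, 0], [1, 0, 0, 0, 0, 0, 0], [1, 0, 0, 0, 0, 0, 0]],
  ],
  force=50,
)

```text
time: 7.92
tcp_pos: [0.4855, -0.2209, 0.0132]
eef_rot: [0.0, -0.113, 0.994, -0.0]
ft_force: [-0.3, -1.2, 3.2]
opening: 0.154
```

```bash
python3 - <<'E'
from h import *
s=env.read_state();print(s['tcp_pos'],s['opening'],s['ft_force'],s['eef_rot'])
f=cams.grab_frame('wrist');save(f,'w5')
E
```

```text
[ 0.48554006 -0.22092958  0.01320362] 0.15443884129125995 [-0.26089586 -1.18257927  3.20336804] [ 4.61122245e-04 -1.13320981e-01  9.93558279e-01 -2.99238000e-04]
```

View pics/w5.png

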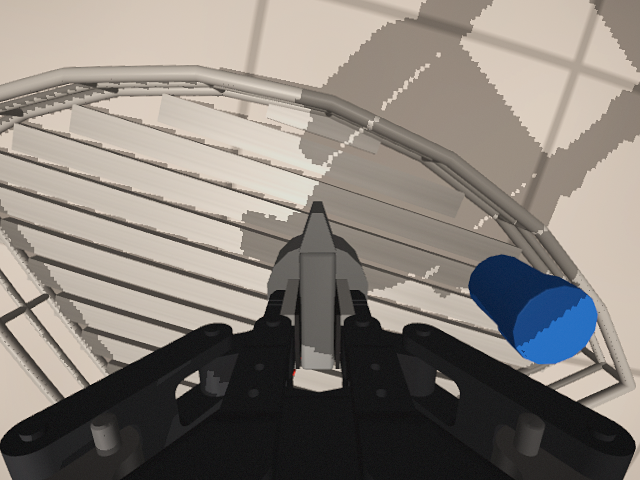

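Call:
servo_tool(
  motion=[
    [[1, 0, 0, -0.4, 0, 0, 0], [1, 0, 0, -1, 0, 0, 0], [1, 0, 0, -1, 0, 0, 0], [1, 0, 0, -1, 0, 0, 0], [1, 0, 0, -1, 0, 0, 0]],
  ],
)

```text
time: 8.6
tcp_pos: [0.4848, -0.2205, 0.1462]
eef_rot: [-0.0, -0.113, 0.994, 0.0]
ft_force: [0.1, -0.3, -0.5]
opening: 0.154
```

Call:
servo_tool(
  motion=[
    [[1, 0, 0, 0, 0, 0, 0.23], [1, 0, 0, 0, 0, 0, 0.23], [1, 0, 0.5, 0, 0, 0, 0], [1, 0, 0.9, 0, 0, 0, 0], [1, 0, 0.9, 0, 0, 0, 0]],
  ],
)

```text
time: 9.22
tcp_pos: [0.4849, -0.15, 0.1448]
eef_rot: [-0.0, 0.0, 1.0, 0.0]
ft_force: [0.8, 0.6, 0.2]
opening: 0.156
```

```bash
python3 - <<'E'
from h import *
s=env.read_state();print(s['tcp_pos'],s['opening'],s['ft_force'],s['eef_rot'])
f=cams.grab_frame('scene');save(f,'s6')
E
```

```text
[ 0.48488354 -0.15001172  0.14481671] 0.1555232131355773 [0.79523756 0.62394956 0.19394302] [-2.87305766e-04  8.05570053e-05  9.99999897e-01  3.42368502e-04]
```

View pics/s6.png

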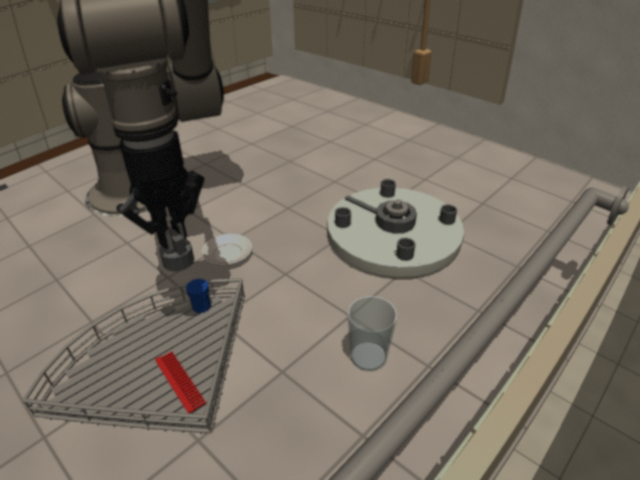

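Call:
servo_tool(
  motion=[
    [[1, -0.25, 1, 0, 0, 0, 0], [1, -0.25, 1, 0, 0, 0, 0], [1, -0.25, 1, 0, 0, 0, 0], [1, -0.25, 1, 0, 0, 0, 0], [1, -0.25, 1, 0, 0, 0, 0]],
  ],
)

```text
time: 9.9
tcp_pos: [0.5229, -0.0001, 0.1449]
eef_rot: [-0.0, -0.0, 1.0, 0.0]
ft_force: [0.0, -0.3, -0.4]
opening: 0.152
```

Call:
servo_tool(
  motion=[
    [[1, -0.25, 1, 0, 0, 0, 0], [1, -0.25, 1, 0, 0, 0, 0], [1, -0.25, 1, 0, 0, 0, 0], [1, -0.25, 1, 0, 0, 0, 0], [1, -0.25, 0.6, 0, 0, 0, 0]],
  ],
)

```text
time: 10.52
tcp_pos: [0.5608, 0.1379, 0.1448]
eef_rot: [-0.0, -0.0, 1.0, 0.0]
ft_force: [0.2, -0.8, -0.3]
opening: 0.153
```

```bash
cat > m.py <<'E'
from h import *
import sys
np.set_printoptions(precision=4,suppress=True)
s=env.read_state();t=s['tcp_pos'];print(s['time'],t,s['eef_rot'],s['ft_force'])
f=cams.grab_frame('wrist');save(f,sys.argv[1]);P=cloud(f);ok=f['z_map']>0
kz=t[2]-.0072
def circ(m):
    q=P[m][:,:2];A=np.c_[2*q,np.ones(len(q))];b=(q**2).sum(1);x=np.linalg.lstsq(A,b,rcond=None)[0];return x[:2],np.sqrt(x[2]+x[:2]@x[:2])
# bar/nose top
m=ok&(abs(P[...,2]-(kz+.054))<.004)&(np.hypot(P[...,0]-t[0],P[...,1]-t[1])<.055)&(P[...,0]<t[0]-.012)
q=P[m];print('bar',len(q),np.median(q[:,2])if len(q) else 0,q.min(0),q.max(0))
if len(q)>5:
    l=cv2.fitLine(q[:,:2].astype(np.float32)*1000,cv2.DIST_L2,0,.01,.01).ravel();print(l,np.degrees(np.arctan(l[1]/l[0])))
m=ok&(abs(P[...,2]-(kz+.026))<.003)&(np.hypot(P[...,0]-t[0],P[...,1]-t[1])<.03)
q=P[m];print('skirt',len(q),q.min(0) if len(q) else 0,q.max(0) if len(q) else 0)
c=np.array([.5886,.277])
m=ok&(abs(P[...,2]-.087)<.003)&(np.hypot(P[...,0]-c[0],P[...,1]-c[1])<.015)
q=P[m];print('tip',len(q),(q.mean(0),q.min(0),q.max(0)) if len(q) else 0)
m=ok&(abs(P[...,2]-.035)<.006)&(np.hypot(P[...,0]-c[0],P[...,1]-c[1])<.16)
h=cv2.convexHull(P[m][:,:2].astype(np.float32)*1000).reshape(-1,2);print('rim x',h.min(0),h.max(0),len(h))
E
python3 m.py w7
```

```text
10.525 [0.5608 0.1379 0.1448] [-0.0003 -0.0003  1.      0.0001] [ 0.1714 -0.7806 -0.2664]
bar 2590 0.19117248452421237 [0.5158 0.1276 0.1877] [0.5487 0.1449 0.1932]
[  1.       0.0023 533.7739 137.9005] 0.12891765
skirt 1840 [0.5373 0.1138 0.1607] [0.5641 0.1622 0.1649]
tip 346 (array([0.5889, 0.2776, 0.0861]), array([0.5827, 0.2696, 0.084 ]), array([0.5965, 0.2872, 0.0881]))
rim x [448.924  146.1373] [726.7104 418.489 ] 56
```

View pics/w7.png

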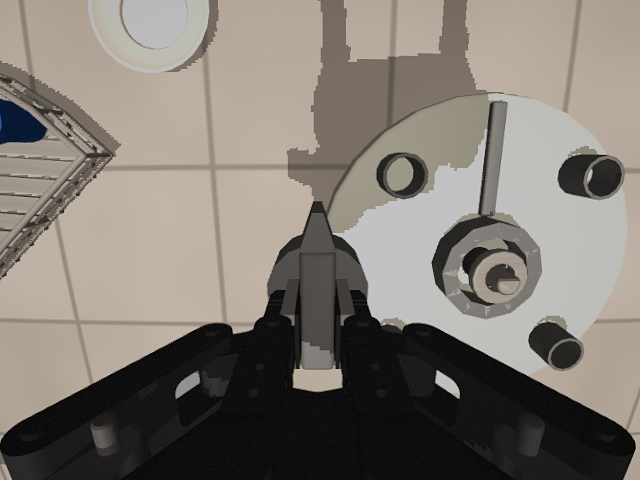

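Call:
servo_tool(
  motion=[
    [[1, -0.23, 1, 0, 0, 0, 0], [1, -0.23, 1, 0, 0, 0, 0], [1, -0.23, 1, 0, 0, 0, 0], [1, -0.23, 1, 0, 0, 0, 0], [1, 0, 0.6, 0, 0, 0, 0]],
  ],
)

```text
time: 11.2
tcp_pos: [0.5891, 0.2747, 0.1445]
eef_rot: [-0.0, 0.001, 1.0, -0.0]
ft_force: [0.2, 0.3, -1.3]
opening: 0.152
```

Call:
servo_tool(
  motion=[
    [[1, 0, 0, 0.3, 0, 0, 0], [1, 0, 0, 0, 0, 0, 0]],
  ],
)

```text
time: 11.45
tcp_pos: [0.5883, 0.2727, 0.1345]
eef_rot: [-0.001, 0.002, 1.0, -0.001]
ft_force: [0.6, 0.1, -0.9]
opening: 0.151
```

```bash
python3 m.py w8; python3 - <<'E'
from h import *
for n in['scene','top']:
    f=cams.grab_frame(n);P=cloud(f)
    np.savez('pics/'+n+'8.npz',P=P,img=f['img'],z=f['z_map'])
    c=f['img'][150:290,300:480] if n=='scene' else f['img'][140:300,120:290]
    cv2.imwrite('pics/'+n+'8.png',cv2.resize(c,None,fx=4,fy=4,interpolation=2)[:,:,::-1])
E
```

```text
11.45 [0.5883 0.2727 0.1345] [-0.0013  0.0015  1.     -0.0006] [ 0.6044  0.1097 -0.8967]
bar 2581 0.18085374436122392 [0.5433 0.2659 0.1774] [0.5763 0.2799 0.1829]
[  1.      -0.0004 561.3441 272.8892] -0.023556655
skirt 1842 [0.5646 0.2486 0.1503] [0.5913 0.2969 0.1549]
tip 0 0
rim x [448.6306 139.6959] [727.5751 417.2709] 73
```

View pics/w8.png

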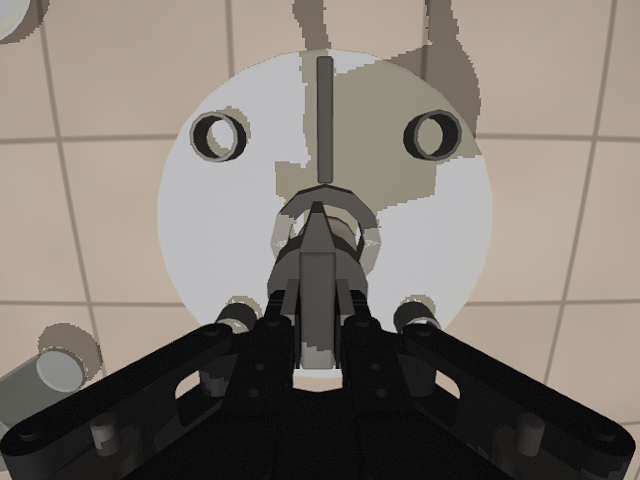

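View pics/scene8.png

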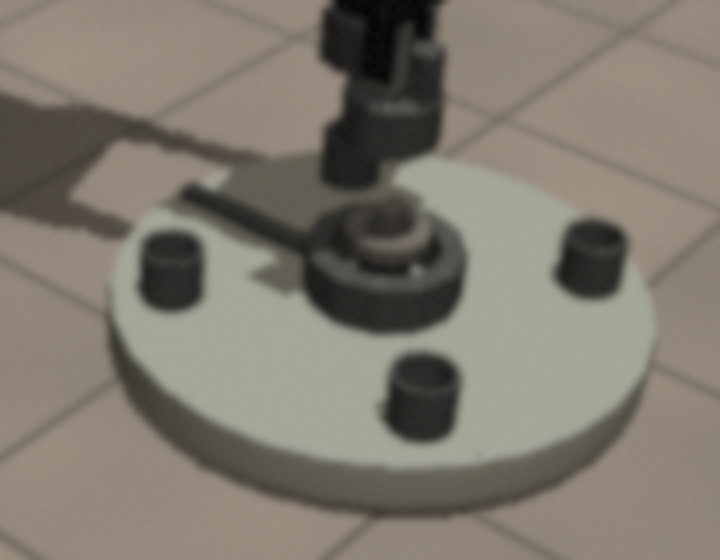

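Call:
servo_tool(
  motion=[
    [[1, 0, 0.18, 0, 0, 0, 0], [1, 0, 0, 0.5, 0, 0, 0], [1, 0, 0, 0.5, 0, 0, 0], [1, 0, 0, 0, 0, 0, 0]],
  ],
)

```text
time: 12.1
tcp_pos: [0.5878, 0.2789, 0.1033]
eef_rot: [-0.002, 0.001, 1.0, -0.001]
ft_force: [-0.7, -0.6, -0.8]
opening: 0.151
```

```bash
python3 m.py w9; python3 - <<'E'
from h import *
np.set_printoptions(precision=4,suppress=True)
f=cams.grab_frame('wrist');P=cloud(f);ok=f['z_map']>0
g=f['img'].mean(2)
m=ok&(P[...,0]>.46)&(P[...,0]<.535)&(P[...,2]>.0385)&(P[...,2]<.06)&(abs(P[...,1]-.277)<.02)
q=P[m];print('rib',len(q),np.median(q[:,1]),q[:,1].min(),q[:,1].max(),np.median(q[:,2]))
if len(q):
  l=cv2.fitLine(q[:,:2].astype(np.float32)*1000,cv2.DIST_L2,0,.01,.01).ravel();print(l,np.degrees(np.arctan(l[1]/l[0])))
E
```

```text
12.1 [0.5878 0.2789 0.1033] [-0.0021  0.0014  1.     -0.0007] [-0.6516 -0.5933 -0.7578]
bar 2571 0.1497260571711229 [0.543  0.2722 0.1463] [0.5758 0.2861 0.1521]
[  1.      -0.0006 560.9064 279.0969] -0.03519419
skirt 1840 [0.5644 0.2549 0.1192] [0.5908 0.3031 0.124 ]
tip 0 0
rim x [448.6259 140.0727] [714.1999 417.5765] 64
rib 2320 0.27855895866021196 0.2722366604545555 0.2845130417032856 0.04246524836939242
[  1.       0.0076 496.1514 278.5274] 0.434975
```

Call:
servo_tool(
  motion=[
    [[1, -0.01, -0.015, 0.2, 0, 0, 0], [1, 0, 0, 0.2, 0, 0, 0], [1, 0, 0, 0.1, 0, 0, 0], [1, 0, 0, 0, 0, 0, 0]],
  ],
)

```text
time: 12.7
tcp_pos: [0.5893, 0.2789, 0.0905]
eef_rot: [-0.0, 0.001, 1.0, -0.0]
ft_force: [0.7, -0.4, -0.6]
opening: 0.152
```

Call:
servo_tool(
  motion=[
    [[1, 0, 0, 0.15, 0, 0, 0], [1, 0, 0, 0.12, 0, 0, 0], [1, 0, 0, 0, 0, 0, 0]],
  ],
)

```text
time: 13.08
tcp_pos: [0.5892, 0.2789, 0.0822]
eef_rot: [-0.0, 0.001, 1.0, -0.0]
ft_force: [0.4, -0.9, -0.7]
opening: 0.153
```

Call:
servo_tool(
  motion=[
    [[1, 0, 0, 0.08, 0, 0, 0], [1, 0, 0, 0.06, 0, 0, 0], [1, 0, 0, 0, 0, 0, 0]],
  ],
  force=80,
)

```text
time: 13.45
tcp_pos: [0.5897, 0.279, 0.0791]
eef_rot: [0.0, 0.001, 1.0, 0.0]
ft_force: [-0.8, -0.4, 4.1]
opening: 0.141
```

Call:
servo_tool(
  motion=[
    [[1, 0, 0, 0.08, 0, 0, 0], [1, 0, 0, 0.06, 0, 0, 0], [1, 0, 0, 0, 0, 0, 0]],
  ],
)

```text
time: 13.82
tcp_pos: [0.5897, 0.279, 0.0752]
eef_rot: [0.001, 0.001, 1.0, 0.0]
ft_force: [-2.1, -1.2, 7.8]
opening: 0.147
```

Call:
servo_tool(
  motion=[
    [[1, 0, 0, 0.05, 0, 0, 0], [1, 0, 0, 0, 0, 0, 0]],
  ],
)

```text
time: 14.08
tcp_pos: [0.5898, 0.2791, 0.0743]
eef_rot: [0.001, 0.001, 1.0, 0.0]
ft_force: [-3.6, -1.1, 10.2]
opening: 0.144
```

Call:
servo_tool(
  motion=[
    [[1, 0, 0, 0.05, 0, 0, 0], [1, 0, 0, 0, 0, 0, 0]],
  ],
)

```text
time: 14.32
tcp_pos: [0.5899, 0.2791, 0.0742]
eef_rot: [0.001, 0.001, 1.0, 0.0]
ft_force: [-5.7, -2.8, 17.2]
opening: 0.149
```

Call:
servo_tool(
  motion=[
    [[1, 0, 0, 0.04, 0, 0, 0], [1, 0, 0, 0, 0, 0, 0]],
  ],
)

```text
time: 14.58
tcp_pos: [0.59, 0.2791, 0.0742]
eef_rot: [0.002, 0.001, 1.0, 0.0]
ft_force: [-7.0, -3.8, 22.9]
opening: 0.142
```

```bash
python3 m.py w10; python3 - <<'E'
from h import *
f=cams.grab_frame('scene')
P=cloud(f);c=f['img'][130:280,300:480]
cv2.imwrite('pics/s10.png',cv2.resize(cv2.convertScaleAbs(c,alpha=1.6),None,fx=4,fy=4,interpolation=2)[:,:,::-1])
print(env.read_state()['ft_force'],env.read_state()['tcp_pos'])
E
```

```text
14.575 [0.59   0.2791 0.0742] [0.0015 0.0013 1.     0.0004] [-7.0343 -3.8257 22.8847]
bar 2609 0.12047724693097445 [0.5448 0.267  0.1171] [0.578  0.2893 0.1248]
[  1.      -0.0041 562.9657 279.1788] -0.23283756
skirt 1900 [0.5663 0.2551 0.09  ] [0.5942 0.3033 0.0943]
tip 0 0
rim x [449.4076 139.2084] [694.3883 417.609 ] 60
[-7.30933368 -3.23231654 23.91122694] [0.58996239 0.27912504 0.07417402]
```

View pics/w10.png

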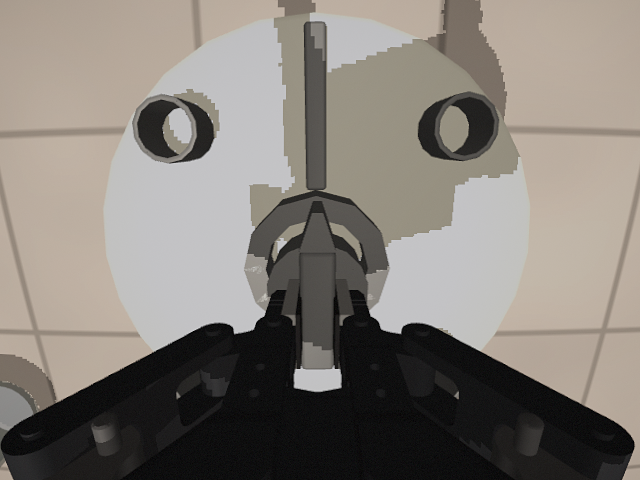

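View pics/s10.png

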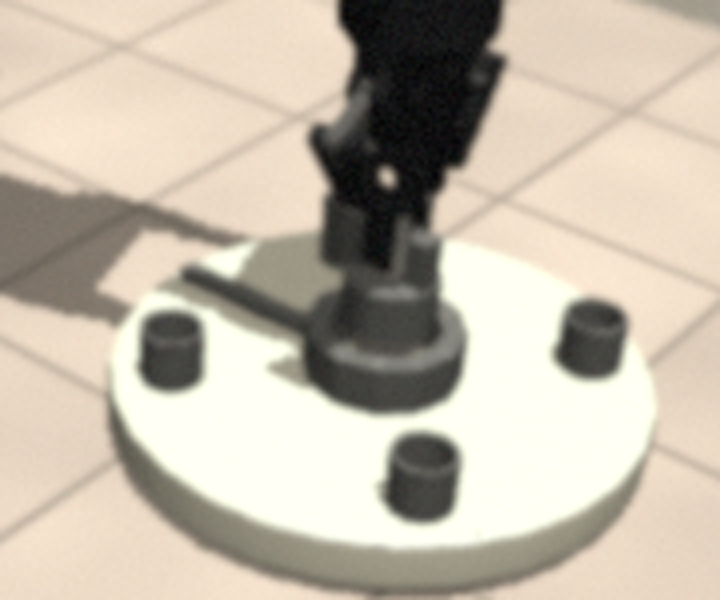

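```bash
python3 -c "
from plant import close_job,env
s=env.read_state();print(s['time'],s['tcp_pos'],s['ft_force'],s['opening']);print(close_job())"
```

```text
14.675 [0.58996239 0.27912504 0.07417402] [-7.30933368 -3.23231654 23.91122694] 0.14051707954274384
the job is handed in; nothing more can be done
None
```

The knob is on the D-shaft with its nose over the rib, pressed down against the collar stop. I handed the job in at 14.7 s, still gripping and pressing.

**Last checks**
- **Depth:** the gripper stopped at the height I had worked out for a fully pressed collar. Two more small downward moves raised the force from 10 to 24 N with almost no further travel. The camera put the knob's top at about 120.5 mm; 121 mm was expected.
- **Alignment:** the nose lines up with the rib to within about 1°. About 8 N of sideways force remained on the wrist.
- **Bystanders:** the comb, pill box, tumbler and saucer were not touched as far as I saw. I took no final picture of all four after the insertion.

**What disagreed:** the first grasp closed on air above the knob. The pictures showed the fingertips about 28 mm behind the reported TCP, not the stated 14 mm ahead of it. I used the measured offset from then on, and the second grasp held, at about 13 mm opening on the 14 mm bar.

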